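Lid the terracotta jars

ROBOT

A 6-joint arm with a two-finger parallel gripper is mounted at the origin on the work surface; the furniture and walls round the work are solid. World frame = base frame: x ahead of the robot, y to its left, z up, the work surface at z = 0. Lengths are in m, angles in rad, forces in N, time in s.
With the tool pointing down it reaches from about 0.25 to 0.8 m from the base axis. Payload 3.9 kg.
Tool frame: the origin (TCP) lies on the mounting face of the last link; the fingertips stand 173 mm ahead of it and the grasp point (between the pads) lies 155 mm ahead of it; z points along the fingers, y is the direction in which the jaws open and shut (so a half turn about z gives the same grasp; the last joint's range is limited). The gripper opens to 85 mm and grips with 20 to 120 N. Pads are 22 mm wide; open, the fingers measure 114 mm over their backs; the gripper's body (76 mm by 85 mm) begins 54 mm behind the grasp point. The pads swing forward as they close: fully open they stand 13 mm farther back than shut.
Start: joints at [1.277, 0.26, -0.138, 1.173, 0, 1.571], TCP at [0.152, 0.502, 0.405] pointing down, gripper open.
Joint ranges: [-2.78, 2.78], [-0.83, 1.72], [-1.28, 1.37], [-1.9, 2.12], [-1.57, 1.48], [-3.14, 3.14]. Speed limits (rad/s): [2.57, 2.57, 3.14, 3.14, 3.14, 3.14].

INTERFACE

Orientations are given as a rotation vector (axis times angle).
In Python, from station import ctrl, vision gives the robot as it stands.
- The arm moves only by the shell command python3 -m jog 'ROWS' [FORCE]. ROWS is JSON, a list that holds one entry, the list of rows, each a list of 7 numbers: the shift along the tool's x, y, z in cm, then the turn, a rotation vector about the tool's x, y, z in rad, then the finger opening in cm, from 0 to 8.54. In form: [[[x, y, z, wx, wy, wz, fingers], ...]]. A call has 1 to 10 rows; each row shifts and turns the commanded pose from where the row before left it, along the tool's axes as they then stand; what a row does not reach is not made up. A row lasts 1/8 s, in which the tool goes at most 62.5 mm and 10.7 degrees, less where a joint would pass 70% of its speed; a pose out of reach is approached as far as the arm can. A call with a gripper value outside its range is refused whole. The fingers move at their own pace and stop on an object; FORCE is the grip in N (left out, the last holds). Time passes only in rows, so rows that do not move let the fingers close. It gives the time, the measured TCP pose, the force and the opening at its end, in the units of the state.
- ctrl.get_state(): the state, without advancing time (a new reading comes with each control period).
- vision.camera(name): name is "scene" or "top"; returns a dict with "img" (480x640x3 uint8, blue, green, red), "depth" (480x640 float32, m along the optical axis (not along the pixel's ray), 0 where there is no reading), "intrinsics" (3x3 intrinsics, pixels), "R" (3x3) and "t" (3): a world point X has camera coordinates R X + t. Camera axes: x right, y down, z forward; pixel columns grow to the right and rows downward; lengths in m; the calibration is good to about 2 mm. A picture is of the moment at which its call begins.
- ctrl.hand_in(): hands the job in, once; it reports no verdict.
The state is a dict: "time": time; "joint_pos": joint angles; "dq": joint speeds; "effort": joint torques, N m; "ee_pos": TCP position; "eef_rot": TCP orientation; "ft_force": force on the tool from outside, world axes, zero at the start; "ft_torque": the same for the moment, N m; "finger_gap": finger opening in m.
Only numpy, scipy, OpenCV 4.12 (cv2) and the standard library are available. Lean on these libraries where they do the work, as an engineer would, in place of code of your own. Each camera call takes 0.05 s, during which the arm holds its last target.

TASK

Put each of the three round terracotta lids on the jar it fits by size, plug down in the mouth and seated level on the rim. Leave the jars standing where they are, and leave the square lid where it lies.

Things in the scene. Friction and masses are not known exactly. Their poses are not given: they have to be found in the camera images.
- jar_small_mouth (a point): the small open round terracotta jar, 64 mm across the rim and 60 mm tall, wall 5 mm (mouth 54 mm inside), standing loose on the bench; the point is the centre of its mouth, level with the rim; z is up along the jar's axis
- jar_middle_mouth (a point): the middle open round terracotta jar, 84 mm across the rim and 75 mm tall, wall 5 mm (mouth 74 mm inside), standing loose on the bench; the point is the centre of its mouth, level with the rim; z is up along the jar's axis
- jar_large_mouth (a point): the large open round terracotta jar, 104 mm across the rim and 90 mm tall, wall 5 mm (mouth 94 mm inside), standing loose on the bench; the point is the centre of its mouth, level with the rim; z is up along the jar's axis
- lid_small_knob (a point): the small round terracotta lid, 68 mm across, 8 mm thick, lying knob up; below it a plug 10 mm deep, tapered from 48 to 34 mm across, for the small jar's mouth (3 mm play all round). Round knob 24 mm thick (head 26), 34 mm tall, at its centre. Point: on the axis in the knob, 42 mm above the underside, 24 above the plate, 10 below the knob's top, 32 above the jar's rim once seated; z up
- lid_middle_knob (a point): the middle round terracotta lid, 88 mm across, 8 mm thick, lying knob up; below it a plug 10 mm deep, tapered from 68 to 54 mm across, for the middle jar's mouth (3 mm play all round). Round knob 24 mm thick (head 26), 34 mm tall, at its centre. Point: on the axis in the knob, 42 mm above the underside, 24 above the plate, 10 below the knob's top, 32 above the jar's rim once seated; z up
- lid_large_knob (a point): the large round terracotta lid, 108 mm across, 8 mm thick, lying knob up; below it a plug 10 mm deep, tapered from 88 to 74 mm across, for the large jar's mouth (3 mm play all round). Round knob 24 mm thick (head 26), 34 mm tall, at its centre. Point: on the axis in the knob, 42 mm above the underside, 24 above the plate, 10 below the knob's top, 32 above the jar's rim once seated; z up
- lid_square_knob (a point): the square terracotta lid, 82x82x8 mm on a 64x64x10 mm foot, with the same knob, lying knob up on the bench; its jar is not here. The point is in its knob, 42 mm above the bench; x and y run along its sides, z up
Mind the look-alikes: they are no part of the job. What is shaped like the part that bears lid_small_knob but green or turquoise is not meant.

How it is judged:
By the outcome, as a careful person would: the job done as asked, in the order asked, and still so for the second after the job is handed in, with the robot touching nothing.
It also fails if it takes over 91 s, if anything falls off the work surface, if the arm or the gripper's body presses on something with over 40 N, if the wrist force passes 120 N, or if a joint passes its speed limit or range.

## Working session

There is one attempt and no reset: what is moved stays moved. The work goes in short steps, Python scripts to look and compute and a shell command to move; the robot and the scene stay as the last step left them, time stands still between calls to the robot, and variables do not carry over. Pictures are saved under pics/ and viewed, and the job is handed in when it is done.

```bash
ls; mkdir -p pics; python3 - <<'E'
from station import ctrl, vision
import cv2,numpy as np
s=ctrl.get_state(); print({k:np.round(v,3) for k,v in s.items()})
for n in("scene","top"):
    c=vision.camera(n); cv2.imwrite(f"pics/{n}0.png",c["img"]); np.savez(f"{n}0.npz",**c)
    print(n,c["intrinsics"],c["R"],c["t"])
E
```

```text
pics
{'time': np.float64(0.0), 'joint_pos': array([ 1.277,  0.261, -0.139,  1.173,  0.   ,  1.571]), 'dq': array([ 0.   ,  0.002, -0.001, -0.003,  0.   ,  0.001]), 'effort': array([-1.0000e-03, -4.0568e+01,  2.5392e+01,  1.9000e-02,  0.0000e+00,
        0.0000e+00]), 'ee_pos': array([0.152, 0.502, 0.404]), 'eef_rot': array([-4.600e-01, -3.107e+00,  3.000e-03]), 'ft_force': array([-0.826,  0.686,  0.134]), 'ft_torque': array([ 0.017,  0.029, -0.009]), 'finger_gap': np.float64(0.085)}
scene [[561.72446097   0.         317.58580575]
 [  0.         561.72446097 242.15032065]
 [  0.           0.           1.        ]] [[ 0.68600674 -0.72757869 -0.00489863]
 [-0.60944705 -0.57092106 -0.5501122 ]
 [ 0.39745319  0.38036613 -0.83507639]] [-0.28914669  0.38054037  1.05710111]
top [[442.93555409   0.         329.2543945 ]
 [  0.         442.93555409 238.3155471 ]
 [  0.           0.           1.        ]] [[ 0.01617112 -0.99961372 -0.02260316]
 [-0.99338365 -0.01349149 -0.11404778]
 [ 0.11369877  0.02429788 -0.9932181 ]] [0.07215092 0.50509554 0.91330527]
```

View pics/scene0.png

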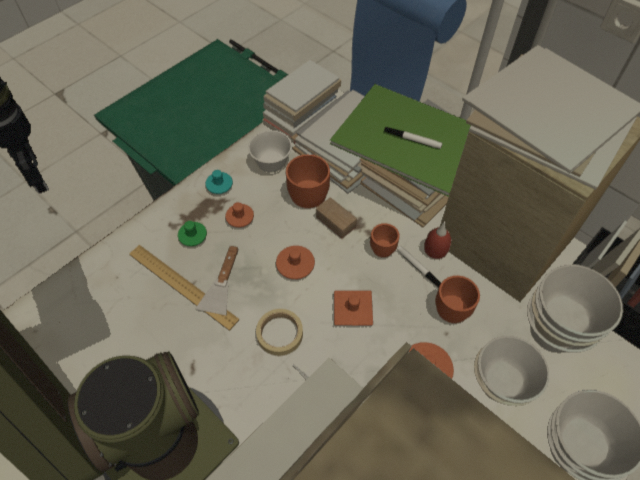

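View pics/top0.png

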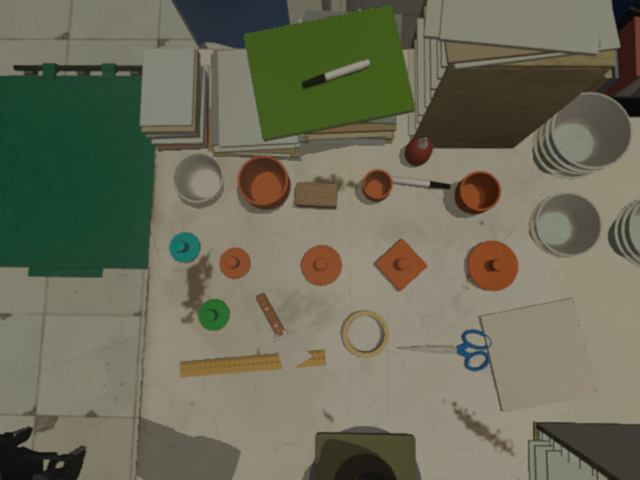

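The scene view shows the jars: large (307,180), small (384,240) and middle (457,298). It also shows the lids: small (239,215), middle (295,262), square (353,308), and large (430,365), which is partly hidden. In the top view the jars are at (264,182), (377,185) and (478,192). The lids there are at (235,263), (321,265), the square one at (401,265), and (492,265). Next I measure them.

```bash
cat > h.py <<'E'
import numpy as np,cv2
def load(n,i=0): return dict(np.load(f"{n}{i}.npz"))
def cast(c,uv,z):
    uv=np.atleast_2d(np.asarray(uv,float)); K,R,t=c["intrinsics"],c["R"],c["t"]
    d=np.c_[uv,np.ones(len(uv))]@np.linalg.inv(K).T@R; o=-R.T@t
    return o+d*((z-o[2])/d[:,2])[:,None]
def cloud(c):
    v,u=np.mgrid[:480,:640]; D=c["depth"]; K=c["intrinsics"]
    P=np.stack([(u-K[0,2])/K[0,0]*D,(v-K[1,2])/K[1,1]*D,D],-1)
    P=(P-c["t"])@c["R"]; P[D==0]=np.nan; return P
def circ(p):
    A=np.c_[2*p,np.ones(len(p))]; 
    for _ in range(5):
        s=np.linalg.lstsq(A,(A[:,:2]**2).sum(1)/4,rcond=None)[0]; r=np.sqrt(s[2]+s[0]**2+s[1]**2)
        e=np.abs(np.hypot(*(A[:,:2]/2-s[:2]).T)-r); A=A[e<max(.003,2*np.median(e))]
    return s[:2],r,np.median(e),len(A)
def mask(c):
    h=cv2.cvtColor(c["img"],cv2.COLOR_BGR2HSV)
    return ((h[...,0]<14)|(h[...,0]>175))&(h[...,1]>125)&(h[...,2]>60)
E
python3 - <<'E'
from h import *
for n in("top","scene"):
    c=load(n); P=cloud(c); m=mask(c).astype(np.uint8)
    N,L,S,C=cv2.connectedComponentsWithStats(m)
    for i in range(1,N):
        if S[i,4]<250 or S[i,4]>6000: continue
        pz=P[L==i][:,2]; zt=np.nanpercentile(pz,95)
        cn=max(cv2.findContours((L==i).astype(np.uint8),cv2.RETR_EXTERNAL,cv2.CHAIN_APPROX_NONE)[0],key=len)[:,0]
        print(n,np.round(C[i]),S[i,4],"z5/50/95/99",np.round(np.nanpercentile(pz,[5,50,95,99]),3), "P",np.round(np.nanmedian(P[L==i],0),3))
        for z in(.018,.06,.075,.09):
            q=circ(cast(c,cn,z)[:,:2]); print("   ",z,np.round(q[0],4),np.round(q[1:],4))
E
```

```text
top [637.  45.] 306 z5/50/95/99 [0.167 0.17  0.172 0.173] P [ 0.862 -0.495  0.17 ]
    0.018 [ 0.9465 -0.6181] [4.81e-02 1.53e-02 1.16e+02]
    0.06 [ 0.9222 -0.5882] [4.59e-02 1.46e-02 1.16e+02]
    0.075 [ 0.9135 -0.5775] [4.52e-02 1.44e-02 1.16e+02]
    0.09 [ 0.9048 -0.5668] [4.44e-02 1.42e-02 1.16e+02]
top [420. 150.] 343 z5/50/95/99 [0.053 0.064 0.073 0.075] P [ 0.687 -0.105  0.064]
    0.018 [ 0.707  -0.1168] [2.53e-02 1.20e-03 6.60e+01]
    0.06 [ 0.6933 -0.1091] [2.42e-02 1.10e-03 6.60e+01]
    0.075 [ 0.6884 -0.1064] [2.38e-02 1.10e-03 6.60e+01]
    0.09 [ 0.6835 -0.1036] [2.34e-02 1.10e-03 6.70e+01]
top [264. 182.] 2137 z5/50/95/99 [0.004 0.026 0.091 0.093] P [0.626 0.225 0.026]
    0.018 [0.6298 0.2256] [5.75e-02 1.30e-03 1.06e+02]
    0.06 [0.6194 0.2181] [5.50e-02 1.30e-03 1.08e+02]
    0.075 [0.6158 0.2154] [5.40e-02 1.30e-03 1.09e+02]
    0.09 [0.612  0.2127] [5.32e-02 1.30e-03 1.11e+02]
top [377. 185.] 708 z5/50/95/99 [0.004 0.021 0.062 0.063] P [ 0.624 -0.021  0.021]
    0.018 [ 0.625 -0.022] [3.24e-02 7.00e-04 8.60e+01]
    0.06 [ 0.6147 -0.0185] [3.1e-02 7.0e-04 8
[... 3392 characters left out ...]
8e-02 3.30e-03 8.60e+01]
    0.09 [ 0.5788 -0.2345] [4.9e-02 3.2e-03 8.6e+01]
scene [353. 308.] 1277 z5/50/95/99 [0.014 0.018 0.05  0.054] P [ 0.448 -0.077  0.018]
    0.018 [ 0.4513 -0.0741] [4.31e-02 3.10e-03 1.09e+02]
    0.06 [ 0.434  -0.0867] [4.14e-02 3.00e-03 1.09e+02]
    0.075 [ 0.4279 -0.0912] [4.08e-02 3.00e-03 1.09e+02]
    0.09 [ 0.4217 -0.0957] [4.02e-02 2.90e-03 1.09e+02]
scene [435. 357.] 659 z5/50/95/99 [0.014 0.018 0.051 0.053] P [ 0.481 -0.27   0.018]
    0.018 [ 0.4578 -0.2684] [4.66e-02 6.00e-04 5.40e+01]
    0.06 [ 0.4406 -0.2734] [4.45e-02 6.00e-04 5.40e+01]
    0.075 [ 0.4343 -0.2752] [4.39e-02 6.00e-04 5.40e+01]
    0.09 [ 0.428  -0.2769] [4.32e-02 6.00e-04 5.40e+01]
```

```bash
python3 - <<'E'
from h import *
c=load("top");P=cloud(c)
# tall things map
for zmin in (.1,.2,.3):
    m=(P[...,2]>zmin); print(zmin)
    N,L,S,C=cv2.connectedComponentsWithStats(m.astype(np.uint8))
    for i in range(1,N):
        if S[i,4]>150:
            q=P[L==i]; print("  px",np.round(C[i]),S[i,4],"min",np.round(q.min(0),2),"max",np.round(q.max(0),2))
E
```

```text
0.1
  px [225.   1.] 357 min [0.99 0.18 0.1 ] max [1.   0.41 0.12]
  px [526.  70.] 28859 min [ 0.63 -0.53  0.1 ] max [ 0.94 -0.05  0.41]
  px [330.  74.] 18068 min [ 0.68 -0.08  0.1 ] max [0.96 0.25 0.17]
  px [169.  89.] 4391 min [0.71 0.36 0.1 ] max [0.89 0.47 0.12]
  px [633. 228.] 208 min [ 0.47 -0.52  0.1 ] max [ 0.57 -0.49  0.12]
  px [ 36. 460.] 2889 min [0.12 0.43 0.24] max [0.19 0.56 0.41]
  px [604. 456.] 2838 min [ 0.1 -0.5  0.1] max [ 0.13 -0.34  0.29]
  px [369. 476.] 314 min [ 0.05 -0.04  0.1 ] max [0.1  0.04 0.23]
0.2
  px [516.  53.] 19821 min [ 0.7  -0.33  0.2 ] max [ 0.82 -0.05  0.41]
  px [ 36. 460.] 2889 min [0.12 0.43 0.24] max [0.19 0.56 0.41]
  px [615. 468.] 1060 min [ 0.11 -0.43  0.2 ] max [ 0.13 -0.34  0.29]
0.3
  px [522.  42.] 15693 min [ 0.7  -0.33  0.3 ] max [ 0.81 -0.05  0.41]
  px [ 32. 463.] 2239 min [0.12 0.43 0.3 ] max [0.19 0.54 0.41]
```

```bash
cat >> h.py <<'E'
def ring(P,m,c0,h,R,lo=.004):
    k=m&(np.abs(P[...,2]-h)<lo)&(np.hypot(P[...,0]-c0[0],P[...,1]-c0[1])<R+.015)
    q=P[k]; return q
JARS=dict(S=((.613,-.0185),.06,.032),M=((.600,-.226),.075,.042),L=((.612,.213),.09,.052))
LIDS=dict(S=((.45,.282),.034),M=((.448,.0955),.044),Q=((.452,-.073),.041),L=((.4526,-.267),.054))
def rep(n,c):
    P=cloud(c); m=mask(c)
    for k,(c0,h,R) in JARS.items():
        q=ring(P,m,c0,h,R)
        if len(q)<8: continue
        (x,r)=cv2.minEnclosingCircle(q[:,:2].astype(np.float32))
        f=circ(q[:,:2]); print(n,"jar",k,len(q),"minenc",np.round(x,4),round(r,4),"fit",np.round(f[0],4),np.round(f[1:],4),"z",round(np.median(q[:,2]),4))
    for k,(c0,R) in LIDS.items():
        q=ring(P,m,c0,.052,.015,.005)
        if len(q)<5: continue
        (x,r)=cv2.minEnclosingCircle(q[:,:2].astype(np.float32))
        print(n,"knob",k,len(q),"mean",np.round(q.mean(0),4),"minenc",np.round(x,4),round(r,4))
E
python3 - <<'E'
from h import *
for n in("top","scene"): rep(n,load(n))
c=load("top");P=cloud(c)
k=(P[...,2]>.09)&(P[...,1]>-.32)&(P[...,1]<-.06)&(P[...,0]<.8); q=P[k]
for a in np.arange(.1,.42,.04):
    s=q[np.abs(q[:,2]-a)<.02]; print(round(a,2),len(s),s[:,0].min() if len(s) else None)
cs=load("scene")
for n,c in(("top",c),("scene",cs)):
  im=c["img"].copy()
  for d in(JARS,LIDS):
    for k,v in d.items():
        h=v[1] if d is JARS else .018; R=v[-1]; a=np.linspace(0,6.28,60)
        X=np.c_[v[0][0]+R*np.cos(a),v[0][1]+R*np.sin(a),0*a+h]@c["R"].T+c["t"]; X=X@c["intrinsics"].T
        cv2.polylines(im,[np.int32(X[:,:2]/X[:,2:])],True,(255,0,0),1)
  cv2.imwrite(f"pics/ov_{n}.png",cv2.resize(im[130:400,150:550],(800,540)))
E
```

```text
top jar S 187 minenc [ 0.616  -0.0193] 0.0315 fit [ 0.6162 -0.0196] [2.90e-02 1.10e-03 1.86e+02] z 0.0599
top jar M 277 minenc [ 0.601  -0.2268] 0.0421 fit [ 0.6005 -0.2267] [3.90e-02 1.10e-03 2.73e+02] z 0.0746
top jar L 367 minenc [0.6147 0.2153] 0.0522 fit [0.6142 0.2156] [4.91e-02 1.20e-03 3.65e+02] z 0.0897
top knob S 113 mean [0.4496 0.2822 0.052 ] minenc [0.45   0.2827] 0.0126
top knob M 114 mean [0.448  0.0956 0.0519] minenc [0.448  0.0955] 0.0128
top knob Q 118 mean [ 0.4514 -0.0733  0.0514] minenc [ 0.4518 -0.0738] 0.0127
top knob L 121 mean [ 0.4522 -0.2675  0.0514] minenc [ 0.4522 -0.2682] 0.0127
scene jar S 153 minenc [ 0.6163 -0.0207] 0.0327 fit [ 0.6162 -0.0209] [2.88e-02 1.10e-03 1.41e+02] z 0.0587
scene jar M 262 minenc [ 0.6004 -0.2285] 0.0424 fit [ 0.6001 -0.2281] [3.9e-02 1.3e-03 2.5e+02] z 0.0739
scene jar L 244 minenc [0.6143 0.2153] 0.0532 fit [0.6148 0.2143] [4.91e-02 1.30e-03 2.18e+02] z 0.0886
scene knob S 68 mean [0.4499 0.2809 0.0509] minenc [0.4496 0.2812] 0.0122
scene knob M 88 mean [0.4477 0.095  0.0507] minenc [0.448  0.0943] 0.0135
scene knob Q 99 mean [ 0.4513 -0.0744  0.051 ] minenc [ 0.4516 -0.0744] 0.013
scene knob L 56 mean [ 0.4574 -0.2688  0.0513] minenc [ 0.4556 -0.2689] 0.0114
0.1 678 0.6931287103187677
0.14 1548 0.7114724221895984
0.18 1253 0.7115282177843582
0.22 1280 0.7119141786844336
0.26 1745 0.7117605141249582
0.3 1919 0.7116589019563941
0.34 2219 0.7116983142610974
0.38 4440 0.7035130939935073
```

```bash
python3 -m jog '[[[0,0,0,0,0,0.18,8.5],[0,0,0,0,0,0.18,8.5],[0,0,0,0,0,0.18,8.5],[0,0,0,0,0,0.18,8.5],[0,0,0,0,0,0.18,8.5],[0,0,0,0,0,0.18,8.5],[0,0,0,0,0,0.18,8.5],[0,0,0,0,0,0.0168,5.5]]]' 40; python3 -c "
from station import ctrl;s=ctrl.get_state();print(s['joint_pos'],s['ee_pos'],s['eef_rot'])"
```

```text
time: 1.1
ee_pos: [0.152, 0.5023, 0.4043]
eef_rot: [2.22, 2.223, -0.001]
ft_force: [0.5, -0.1, 0.5]
finger_gap: 0.0693
[ 1.27697809e+00  2.60336678e-01 -1.38730261e-01  1.17269835e+00
 -5.04254987e-05  2.84639439e+00] [0.15200149 0.5023328  0.40428872] [ 2.21955370e+00  2.22261892e+00 -1.30476254e-03]
```

Depth rims and rays agree to within about 2 mm. Jar mouths are S (.616,-.020), M (.600,-.227) and L (.615,.215). Lid knobs are S (.450,.282), M (.448,.095) and L (.452,-.268). The tool axes are now aligned: tool x = world y, tool y = world x. I'm moving over the small lid.

```bash
python3 -m jog '[[[-2.756,3.72,1,0,0,0,5.5],[-2.756,3.72,1,0,0,0,5.5],[-2.756,3.72,1,0,0,0,5.5],[-2.756,3.72,1,0,0,0,5.5],[-2.756,3.72,1,0,0,0,5.5],[-2.756,3.72,1,0,0,0,5.5],[-2.756,3.72,1,0,0,0,5.5],[-2.756,3.72,1,0,0,0,5.5],[0,0,3,0,0,0,5.5],[0,0,0,0,0,0,5.5]]]'
```

```text
time: 2.35
ee_pos: [0.4489, 0.2808, 0.2925]
eef_rot: [-2.219, -2.221, 0.009]
ft_force: [-0.7, 0.7, -0.5]
finger_gap: 0.0552
```

View pics/ov_top.png

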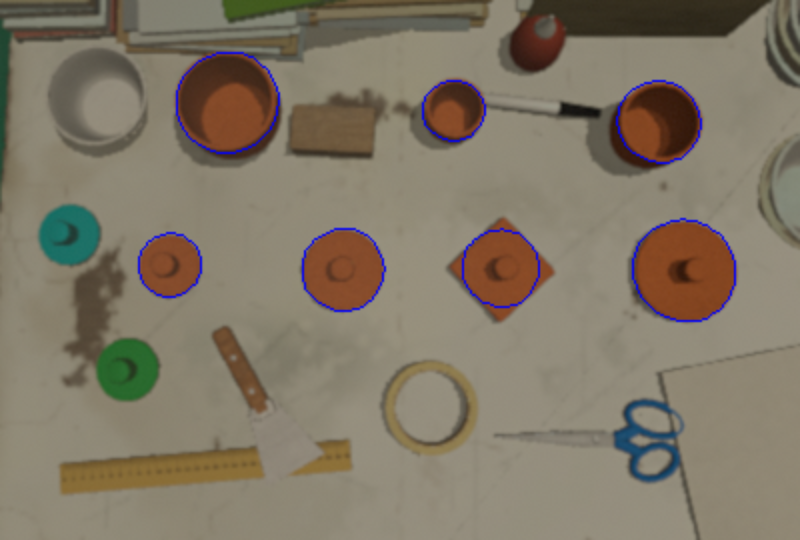

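The overlay circles sit on the rims and plates, so the measurements hold. I'm descending to grasp the small lid.

```bash
python3 -m jog '[[[0.1,0.08,3,0,0,0,5.5],[0,0,3,0,0,0,5.5],[0,0,2,0,0,0,5.5],[0,0,1.5,0,0,0,5.5],[0,0,0,0,0,0,5.5],[0,0,0,0,0,0,1.5],[0,0,0,0,0,0,1.5],[0,0,0,0,0,0,1.5],[0,0,0,0,0,0,1.5],[0,0,0,0,0,0,1.5]]]' 40
```

```text
time: 3.6
ee_pos: [0.4511, 0.2834, 0.2008]
eef_rot: [2.221, 2.221, 0.004]
ft_force: [0.2, -0.6, 6.3]
finger_gap: 0.0244
```

```bash
python3 -m jog '[[[0,0,-1,0,0,0,1.5],[0,0,-2,0,0,0,1.5],[0,0,-4,0,0,0,1.5],[0,0,-4,0,0,0,1.5],[0,0,0,0,0,0,1.5]]]' 40; python3 - <<'E'
from station import vision
from h import *
cs=[]
for n in("scene","top"):
    c=vision.camera(n); np.savez(f"{n}1.npz",**c); cs.append(c["img"][100:340,130:450])
cv2.imwrite("pics/g1.png",cv2.resize(np.hstack(cs),None,fx=1.25,fy=1.25))
E
```

```text
time: 4.22
ee_pos: [0.4516, 0.2838, 0.3133]
eef_rot: [2.22, 2.221, 0.01]
ft_force: [0.9, 0.3, -1.8]
finger_gap: 0.0241
```

View pics/g1.png

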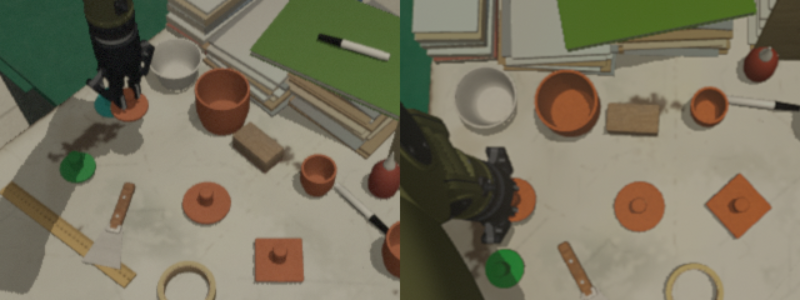

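The small lid hangs in the jaws at (128,103) in the left crop. I'll measure how it sits under the tool.

```bash
cat >> h.py <<'E'
def held(n,c,xy,ztop,R):
    P=cloud(c); m=mask(c)&(np.hypot(P[...,0]-xy[0],P[...,1]-xy[1])<R+.03)&(P[...,2]>ztop-.03)&(P[...,2]<ztop+.06)
    q=P[m&(np.abs(P[...,2]-ztop)<.006)]
    if len(q)<20: print(n,"few",len(q)); return
    A=np.c_[q[:,:2]-xy,np.ones(len(q))]; s=np.linalg.lstsq(A,q[:,2],rcond=None)[0]
    cn=max(cv2.findContours(m.astype(np.uint8),cv2.RETR_EXTERNAL,cv2.CHAIN_APPROX_NONE)[0],key=len)[:,0]
    e=cast(c,cn,ztop)[:,:2]; h=cv2.convexHull(e.astype(np.float32))[:,0]
    f=circ(e); x,r=cv2.minEnclosingCircle(h)
    print(n,len(q),"zmed",round(np.median(q[:,2]),4),"tilt",np.round(s[:2],3),"minenc",np.round(x,4),round(r,4),"fit",np.round(f[0],4),np.round(f[1:],4))
E
python3 - <<'E'
from h import *
for n in("top","scene"): held(n,load(n,1),(.4516,.2838),.1305,.034)
E
```

```text
top 387 zmed 0.1288 tilt [0.012 0.006] minenc [0.4493 0.2803] 0.0322 fit [0.4492 0.2819] [3.13e-02 5.00e-04 5.70e+01]
scene 326 zmed 0.1299 tilt [ 0.029 -0.007] minenc [0.4548 0.2836] 0.0378 fit [0.4501 0.2811] [3.14e-02 5.00e-04 5.60e+01]
```

The held lid sits at (-1.9,-2.3) mm from the TCP in the camera frame, the same as before the lift, and it is level. So the aim is TCP = jar (camera) + (1.9, 2.3) mm, which is (.6181,-.0177).

```bash
python3 -m jog '[[[-3.769,2.081,0,0,0,0,1.5],[-3.769,2.081,0,0,0,0,1.5],[-3.769,2.081,0,0,0,0,1.5],[-3.769,2.081,0,0,0,0,1.5],[-3.769,2.081,0,0,0,0,1.5],[-3.769,2.081,0,0,0,0,1.5],[-3.769,2.081,0,0,0,0,1.5],[-3.769,2.081,0,0,0,0,1.5],[0,0,1,0,0,0,1.5],[0,0,0,0,0,0,1.5]]]'; python3 - <<'E'
from station import vision,ctrl
from h import *
s=ctrl.get_state(); p=s["ee_pos"]; print(p)
for n in("top","scene"):
    c=vision.camera(n); np.savez(f"{n}2.npz",**c); held(n,c,p[:2]-[.0019,.0023],p[2]-.184,.034); 
    cv2.imwrite(f"pics/p2{n}.png",c["img"][80:340,240:540])
E
```

```text
time: 5.58
ee_pos: [0.6156, -0.0184, 0.297]
eef_rot: [-2.218, -2.218, 0.006]
ft_force: [0.2, 0.1, -1.2]
finger_gap: 0.0242
[ 0.61561076 -0.01837617  0.29701562]
top 64 zmed 0.1143 tilt [ 0.015 -0.003] minenc [0.6148 0.0082] 0.0184 fit [ 0.6134 -0.0022] [1.71e-02 1.50e-03 2.30e+01]
scene 371 zmed 0.114 tilt [0.03  0.007] minenc [ 0.6134 -0.0193] 0.0356 fit [ 0.6108 -0.0208] [3.11e-02 7.00e-04 6.00e+01]
```

```bash
python3 -m jog '[[[0.06,0.35,0,0,0,0,1.5],[0,0,1.3,0,0,0,1.5],[0,0,1.2,0,0,0,1.5],[0,0,0,0,0,0,1.5],[0,0,0,0,0,0,1.5]]]'; python3 - <<'E'
from station import vision,ctrl
from h import *
s=ctrl.get_state(); p=s["ee_pos"]; print(p)
for n in("top","scene"):
    c=vision.camera(n); np.savez(f"{n}2.npz",**c); held(n,c,p[:2]-[.0019,.0023],p[2]-.183,.034); rep(n,c)
    if n=="scene": cv2.imwrite(f"pics/p2{n}.png",cv2.resize(c["img"][180:300,320:480],(800,600)))
E
```

```text
time: 6.3
ee_pos: [0.6204, -0.0178, 0.2745]
eef_rot: [-2.221, -2.221, 0.0]
ft_force: [0.4, -0.2, -0.5]
finger_gap: 0.0248
[ 0.62043724 -0.01779445  0.27452461]
top 38 zmed 0.0926 tilt [-0.052 -0.036] minenc [0.6234 0.0101] 0.0137 fit [0.6223 0.0046] [1.11e-02 1.40e-03 1.80e+01]
top jar L 369 minenc [0.6148 0.2158] 0.0524 fit [0.6142 0.2156] [4.90e-02 1.10e-03 3.66e+02] z 0.0897
top knob M 116 mean [0.4479 0.0955 0.0516] minenc [0.4479 0.0956] 0.0126
scene 354 zmed 0.0908 tilt [0.024 0.007] minenc [ 0.6181 -0.0197] 0.0354 fit [ 0.6151 -0.0213] [3.11e-02 6.00e-04 5.70e+01]
scene jar S 88 minenc [ 0.614  -0.0224] 0.0306 fit [ 0.6155 -0.0215] [2.88e-02 1.20e-03 7.80e+01] z 0.0587
scene jar M 257 minenc [ 0.6004 -0.2284] 0.0423 fit [ 0.6    -0.2282] [3.92e-02 1.20e-03 2.43e+02] z 0.0739
scene jar L 231 minenc [0.6151 0.2142] 0.0536 fit [0.6147 0.2143] [4.91e-02 1.20e-03 1.94e+02] z 0.0885
scene knob M 86 mean [0.4478 0.0948 0.0511] minenc [0.4491 0.0938] 0.0137
scene knob Q 100 mean [ 0.4511 -0.0744  0.051 ] minenc [ 0.4514 -0.075 ] 0.0132
scene knob L 49 mean [ 0.4576 -0.2681  0.0513] minenc [ 0.4564 -0.2683] 0.011
```

View pics/p2scene.png

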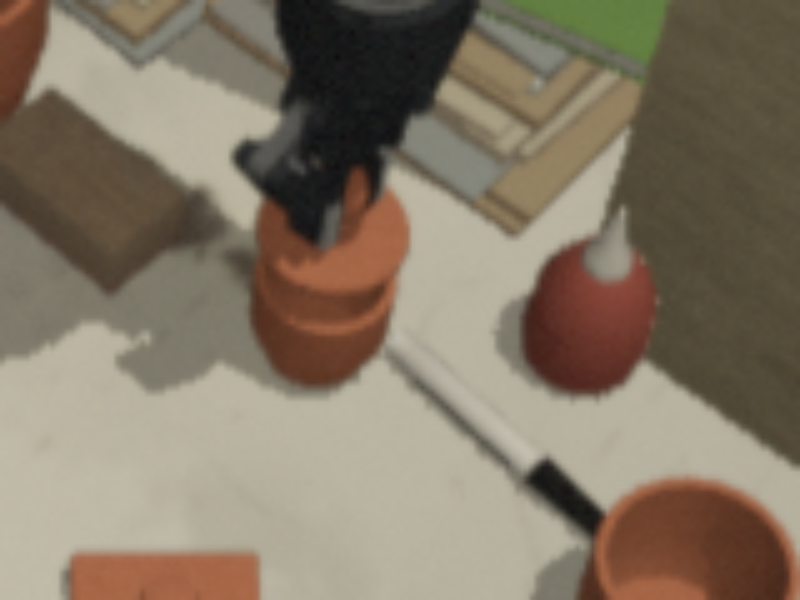

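The lid plate at (335,235) hangs centred over the small jar's rim at (325,310). The cameras agree to about 1 mm, so I'm lowering it.

```bash
python3 -m jog '[[[0,0,0.7,0,0,0,1.5],[0,0,0.7,0,0,0,1.5],[0,0,0.5,0,0,0,1.5],[0,0,0.3,0,0,0,1.5],[0,0,0,0,0,0,1.5],[0,0,0,0,0,0,1.5]]]'
```

```text
time: 7.15
ee_pos: [0.6206, -0.0178, 0.2529]
eef_rot: [2.221, 2.222, 0.0]
ft_force: [-0.3, -0.6, -1.1]
finger_gap: 0.0246
```

```bash
python3 -m jog '[[[0,0,0.15,0,0,0,1.5],[0,0,0.15,0,0,0,1.5],[0,0,0,0,0,0,1.5]]]'; python3 - <<'E'
from station import vision,ctrl
from h import *
s=ctrl.get_state(); p=s["ee_pos"]; print(p)
c=vision.camera("scene"); held("scene",c,p[:2]-[.0019,.0023],p[2]-.183,.034)
cv2.imwrite(f"pics/p3.png",cv2.resize(c["img"][180:300,320:480],(800,600)))
E
```

```text
time: 7.52
ee_pos: [0.6208, -0.0178, 0.251]
eef_rot: [2.22, 2.221, 0.002]
ft_force: [-1.8, -0.4, 5.5]
finger_gap: 0.0245
[ 0.62077919 -0.01783892  0.25096535]
scene 343 zmed 0.0674 tilt [0.016 0.006] minenc [ 0.6123 -0.0259] 0.0437 fit [ 0.6072 -0.0282] [3.5e-02 1.5e-03 5.0e+01]
```

View pics/p3.png

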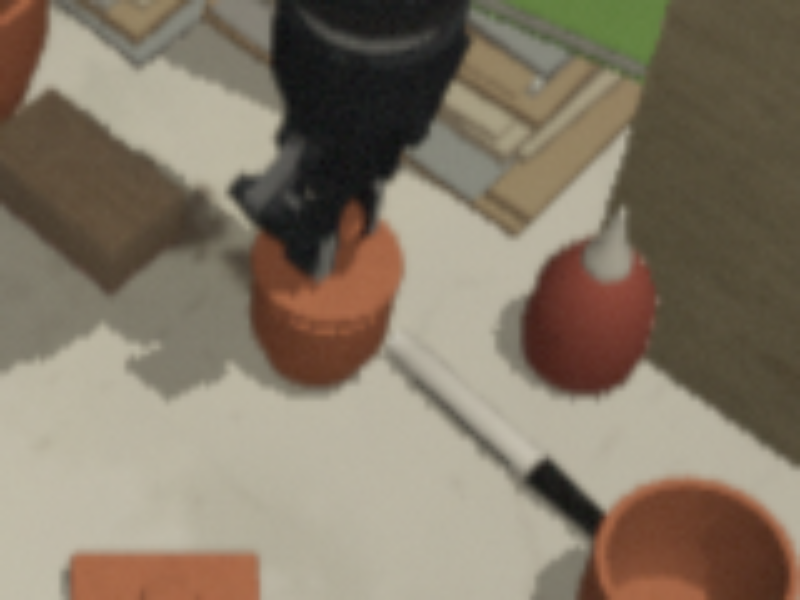

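The lid is seated: plate height .0674 against a nominal .068, with a 5.5 N contact force. I'm releasing it and moving over the middle lid, TCP target (.450,.0977).

```bash
python3 -m jog '[[[0,0,0,0,0,0,5.5],[0,0,0,0,0,0,5.5],[0,0,0,0,0,0,5.5],[0,0,0,0,0,0,5.5],[0,0,-2,0,0,0,5.5],[0,0,-3,0,0,0,5.5],[2.9,-4.26,0,0,0,0,5.5],[2.9,-4.26,0,0,0,0,5.5],[2.9,-4.26,0,0,0,0,5.5],[2.85,-4.26,0,0,0,0,5.5]]]'; python3 -m jog '[[[0,0,0,0,0,0,5.5],[0,0,0,0,0,0,5.5]]]'; python3 - <<'E'
from station import vision,ctrl
from h import *
s=ctrl.get_state(); p=s["ee_pos"]; print(p)
for n in("scene","top"):
    c=vision.camera(n); np.savez(f"{n}3.npz",**c); held(n,c,np.array([.616,-.020]),.068,.034)
    if n=="scene":cv2.imwrite(f"pics/p4.png",cv2.resize(c["img"][160:310,260:460],(800,600)))
E
```

```text
time: 8.82
ee_pos: [0.4487, 0.0983, 0.2998]
eef_rot: [2.222, 2.221, 0.001]
ft_force: [0.5, 1.1, -0.0]
finger_gap: 0.055
time: 9.07
ee_pos: [0.4507, 0.0978, 0.3001]
eef_rot: [2.22, 2.221, 0.002]
ft_force: [0.2, -0.9, -0.6]
finger_gap: 0.0547
[0.45070198 0.09777856 0.30010513]
scene 453 zmed 0.0674 tilt [0.014 0.008] minenc [ 0.6127 -0.0261] 0.0444 fit [ 0.6102 -0.0238] [3.95e-02 1.30e-03 4.80e+01]
top 635 zmed 0.0684 tilt [0.008 0.009] minenc [ 0.6153 -0.0175] 0.036 fit [ 0.616  -0.0171] [3.33e-02 1.10e-03 8.80e+01]
```

View pics/p4.png

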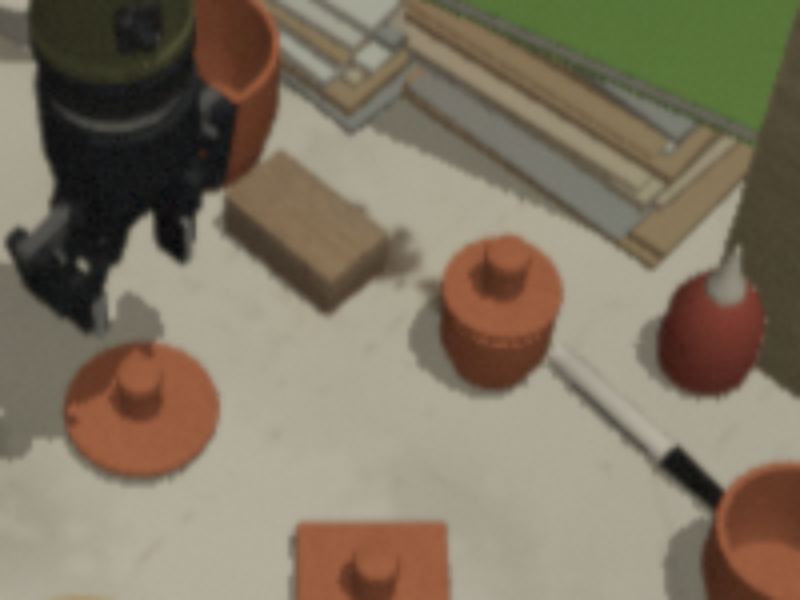

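The small lid sits level on its jar at (500,300). The gripper is over the middle lid at (140,400), so I'm grasping it.

```bash
python3 -m jog '[[[0,0,3.5,0,0,0,5.5],[0,0,3.5,0,0,0,5.5],[0,0,2,0,0,0,5.5],[0,0,1.1,0,0,0,5.5],[0,0,0,0,0,0,5.5],[0,0,0,0,0,0,1.5],[0,0,0,0,0,0,1.5],[0,0,0,0,0,0,1.5],[0,0,0,0,0,0,1.5],[0,0,0,0,0,0,1.5]]]'; python3 -m jog '[[[0,0,-1,0,0,0,1.5],[0,0,-2,0,0,0,1.5],[0,0,-4,0,0,0,1.5],[0,0,-4,0,0,0,1.5],[0,0,0,0,0,0,1.5]]]'; python3 - <<'E'
from station import vision,ctrl
from h import *
s=ctrl.get_state(); p=s["ee_pos"]; print(p)
for n in("scene","top"):
    c=vision.camera(n); np.savez(f"{n}4.npz",**c); held(n,c,p[:2]-[.0019,.0023],p[2]-.183,.044)
    if n=="scene":cv2.imwrite(f"pics/p5.png",cv2.resize(c["img"][120:270,230:430],(800,600)))
E
```

```text
time: 10.42
ee_pos: [0.4506, 0.0978, 0.1996]
eef_rot: [2.22, 2.221, 0.003]
ft_force: [-0.2, -1.2, 6.0]
finger_gap: 0.0243
time: 11.05
ee_pos: [0.4514, 0.098, 0.3119]
eef_rot: [2.219, 2.219, 0.009]
ft_force: [-0.3, -0.9, -1.3]
finger_gap: 0.0241
[0.45140362 0.09799117 0.31187894]
scene 676 zmed 0.1298 tilt [-0.012 -0.005] minenc [0.4502 0.0953] 0.0428 fit [0.4487 0.0932] [3.98e-02 7.00e-04 6.30e+01]
top few 0
```

View pics/p5.png

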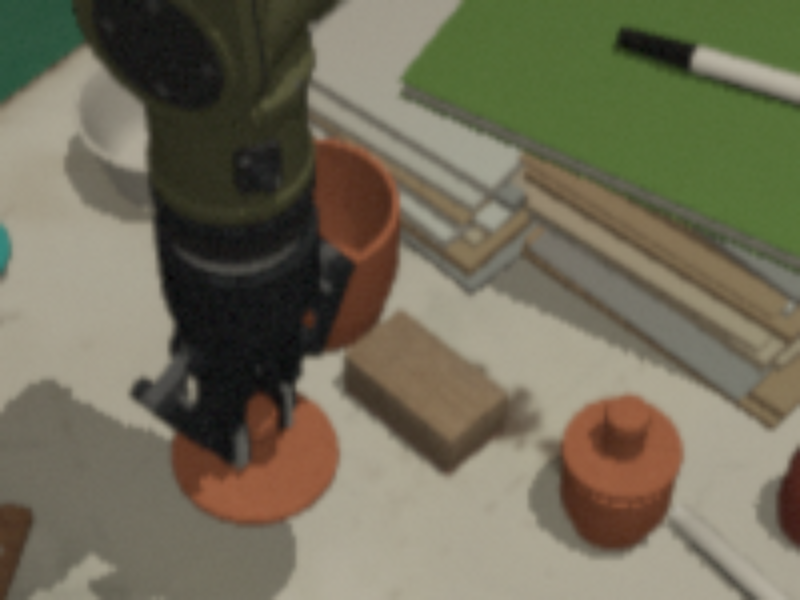

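The middle lid is held level at (255,455). I'm carrying it to the middle jar, TCP target (.6023,-.2251).

```bash
python3 -m jog '[[[-4.04,1.89,0,0,0,0,1.5],[-4.04,1.89,0,0,0,0,1.5],[-4.04,1.89,0,0,0,0,1.5],[-4.04,1.89,0,0,0,0,1.5],[-4.04,1.89,0,0,0,0,1.5],[-4.04,1.89,0,0,0,0,1.5],[-4.04,1.89,0,0,0,0,1.5],[-4.04,1.89,0,0,0,0,1.5],[0,0,0.5,0,0,0,1.5],[0,0,0.5,0,0,0,1.5]]]'; python3 -m jog '[[[0,0,0.5,0,0,0,1.5],[0,0,0,0,0,0,1.5],[0,0,0,0,0,0,1.5]]]'; python3 - <<'E'
from station import vision,ctrl
from h import *
s=ctrl.get_state(); p=s["ee_pos"]; print(p)
for n in("scene","top"):
    c=vision.camera(n); np.savez(f"{n}5.npz",**c); held(n,c,p[:2]-[.0019,.0023],p[2]-.182,.044); 
    P=cloud(c); q=ring(P,mask(c),(.6,-.227),.0743,.042); f=circ(q[:,:2]); print("jar",f)
    if n=="scene":cv2.imwrite(f"pics/p6.png",cv2.resize(c["img"][220:370,360:560],(800,600)))
E
```

```text
time: 12.4
ee_pos: [0.6004, -0.2251, 0.2963]
eef_rot: [-2.218, -2.218, 0.002]
ft_force: [-1.2, -0.4, -0.7]
finger_gap: 0.0243
time: 12.78
ee_pos: [0.6013, -0.2249, 0.294]
eef_rot: [2.22, 2.223, 0.0]
ft_force: [0.3, 0.3, -1.4]
finger_gap: 0.0247
[ 0.60128673 -0.22485474  0.29395945]
scene 856 zmed 0.1118 tilt [-0.008  0.002] minenc [ 0.5965 -0.2274] 0.0435 fit [ 0.5957 -0.2277] [4.17e-02 6.00e-04 1.02e+02]
jar (array([ 0.59909893, -0.22849532]), np.float64(0.038669625892673774), np.float64(0.001239827014735989), 133)
top 747 zmed 0.1129 tilt [-0.012 -0.011] minenc [ 0.5987 -0.2229] 0.0432 fit [ 0.5959 -0.221 ] [3.86e-02 1.00e-03 5.80e+01]
jar (array([ 0.60039401, -0.22696785]), np.float64(0.03930209836583914), np.float64(0.0011681960951186801), 117)
```

View pics/p6.png

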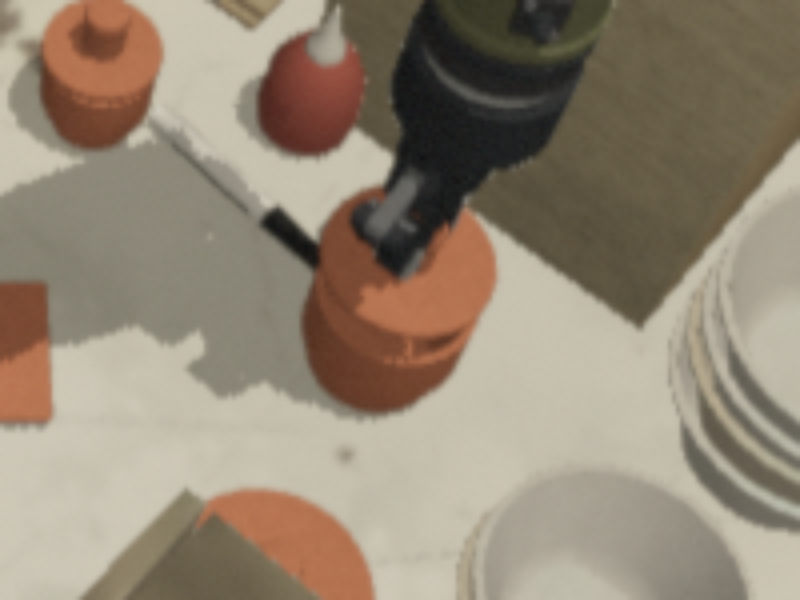

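The lid plate at (410,265) hangs over the middle jar. TCP says about 1 mm more in x and the scene view says about 4 mm, so I'm shifting +2.5 mm and lowering.

```bash
python3 -m jog '[[[0,0.25,0.7,0,0,0,1.5],[0,0,0.7,0,0,0,1.5],[0,0,0.6,0,0,0,1.5],[0,0,0.4,0,0,0,1.5],[0,0,0.2,0,0,0,1.5],[0,0,0,0,0,0,1.5],[0,0,0,0,0,0,1.5]]]'; python3 -m jog '[[[0,0,0.15,0,0,0,1.5],[0,0,0.15,0,0,0,1.5],[0,0,0,0,0,0,1.5]]]'; python3 - <<'E'
from station import vision,ctrl
from h import *
s=ctrl.get_state(); p=s["ee_pos"]; print(p)
c=vision.camera("scene"); held("scene",c,p[:2]-[.0019,.0023],.083,.044)
cv2.imwrite(f"pics/p7.png",cv2.resize(c["img"][220:370,360:560],(800,600)))
E
```

```text
time: 13.75
ee_pos: [0.604, -0.2256, 0.268]
eef_rot: [2.221, 2.221, 0.0]
ft_force: [0.7, -0.5, -2.1]
finger_gap: 0.0243
time: 14.12
ee_pos: [0.6039, -0.2256, 0.265]
eef_rot: [2.221, 2.221, 0.0]
ft_force: [-1.4, 0.0, 0.4]
finger_gap: 0.0244
[ 0.60386388 -0.22556181  0.26497152]
scene 818 zmed 0.0828 tilt [-0.005  0.   ] minenc [ 0.5926 -0.2317] 0.0492 fit [ 0.5907 -0.2306] [4.46e-02 1.00e-03 8.00e+01]
```

View pics/p7.png

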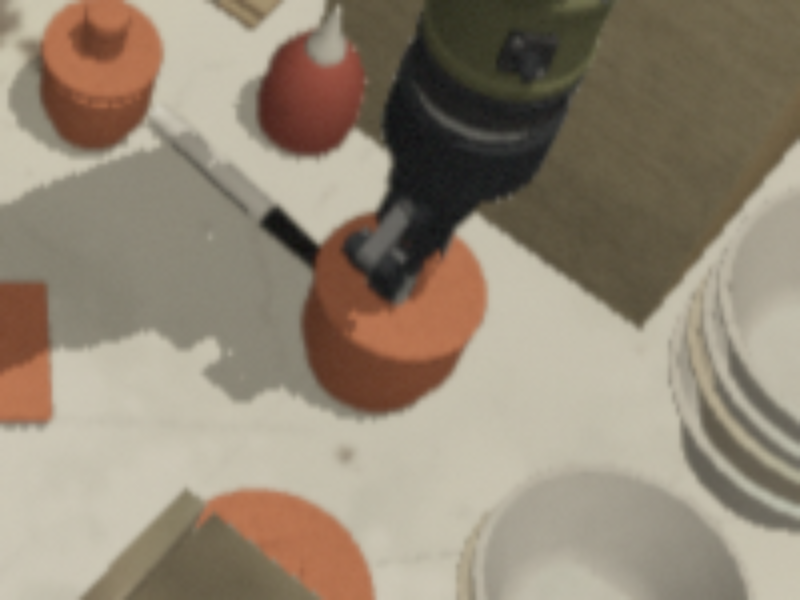

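```bash
python3 -m jog '[[[0,0,0.1,0,0,0,1.5],[0,0,0,0,0,0,5.5],[0,0,0,0,0,0,5.5],[0,0,0,0,0,0,5.5],[0,0,0,0,0,0,5.5],[0,0,-2,0,0,0,5.5],[0,0,-3,0,0,0,5.5],[-1,-3.75,0,0,0,0,5.5],[-1,-3.75,0,0,0,0,5.5],[-1,-3.75,0,0,0,0,5.5]]]'; python3 -m jog '[[[-1,-3.75,0,0,0,0,5.5],[0,0,0,0,0,0,5.5],[0,0,0,0,0,0,5.5]]]'; python3 - <<'E'
from station import vision,ctrl
from h import *
s=ctrl.get_state(); p=s["ee_pos"]; print(p)
for n in("scene","top"):
    c=vision.camera(n); np.savez(f"{n}6.npz",**c); held(n,c,np.array([.6004,-.2274]),.083,.044)
    if n=="scene":cv2.imwrite(f"pics/p8.png",cv2.resize(c["img"][220:400,340:580],(800,600)))
E
```

```text
time: 15.42
ee_pos: [0.4903, -0.2557, 0.3138]
eef_rot: [2.22, 2.222, -0.0]
ft_force: [-0.9, -1.0, 0.4]
finger_gap: 0.055
time: 15.8
ee_pos: [0.4543, -0.2658, 0.314]
eef_rot: [2.221, 2.22, 0.001]
ft_force: [-0.2, 0.0, -0.3]
finger_gap: 0.055
[ 0.45434878 -0.26575215  0.31401257]
scene few 0
top 1235 zmed 0.0832 tilt [-0.    -0.001] minenc [ 0.6011 -0.2251] 0.0442 fit [ 0.601  -0.2251] [4.27e-02 6.00e-04 1.19e+02]
```

View pics/p8.png

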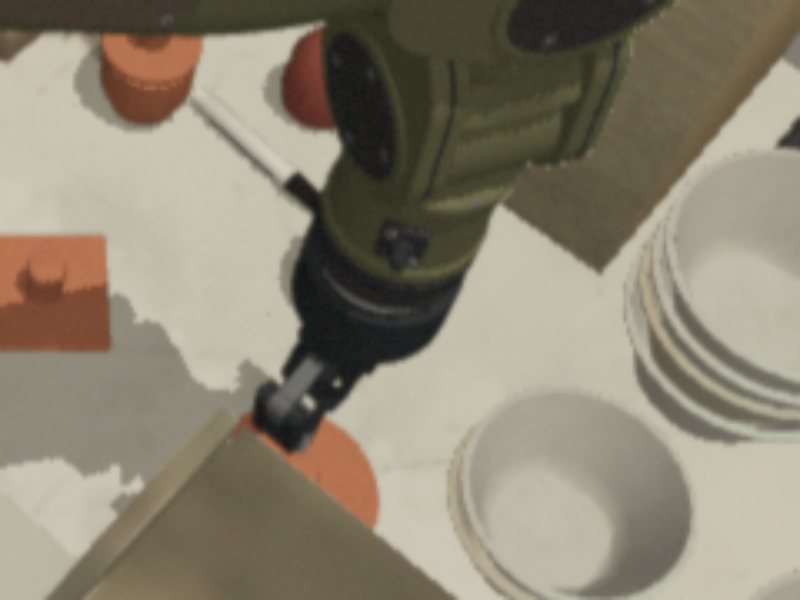

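From the top view the middle lid is level, plate at .0832 and tilt about 0. The gripper is over the large lid, seen partly hidden at (320,460), and I'm grasping it now.

```bash
python3 -m jog '[[[0,0,4,0,0,0,5.5],[0,0,4,0,0,0,5.5],[0,0,2.2,0,0,0,5.5],[0,0,1.3,0,0,0,5.5],[0,0,0,0,0,0,5.5],[0,0,0,0,0,0,1.5],[0,0,0,0,0,0,1.5],[0,0,0,0,0,0,1.5],[0,0,0,0,0,0,1.5],[0,0,0,0,0,0,1.5]]]' 60; python3 -m jog '[[[0,0,-1,0,0,0,1.5],[0,0,-2,0,0,0,1.5],[0,0,-4,0,0,0,1.5],[0,0,-4,0,0,0,1.5],[0,0,-2,0,0,0,1.5],[0,0,0,0,0,0,1.5]]]'; python3 - <<'E'
from station import vision,ctrl
from h import *
s=ctrl.get_state(); p=s["ee_pos"]; print(p)
for n in("scene","top"):
    c=vision.camera(n); np.savez(f"{n}7.npz",**c); held(n,c,p[:2]-[.0019,.0023],p[2]-.1825,.054)
    if n=="scene":cv2.imwrite(f"pics/p9.png",cv2.resize(c["img"][220:400,340:580],(800,600)))
E
```

```text
time: 17.15
ee_pos: [0.4545, -0.2659, 0.2]
eef_rot: [2.219, 2.22, 0.001]
ft_force: [-0.7, 1.3, 6.8]
finger_gap: 0.0242
time: 17.9
ee_pos: [0.4543, -0.2658, 0.3306]
eef_rot: [2.219, 2.219, 0.002]
ft_force: [0.4, 0.1, -2.4]
finger_gap: 0.024
[ 0.45430102 -0.26584163  0.33057389]
scene 1523 zmed 0.1479 tilt [-0.003 -0.001] minenc [ 0.4529 -0.2688] 0.0523 fit [ 0.4532 -0.2689] [5.09e-02 5.00e-04 1.00e+02]
top 1392 zmed 0.1473 tilt [-0.001 -0.004] minenc [ 0.4525 -0.2655] 0.0526 fit [ 0.4525 -0.2621] [4.87e-02 5.00e-04 6.90e+01]
```

View pics/p9.png

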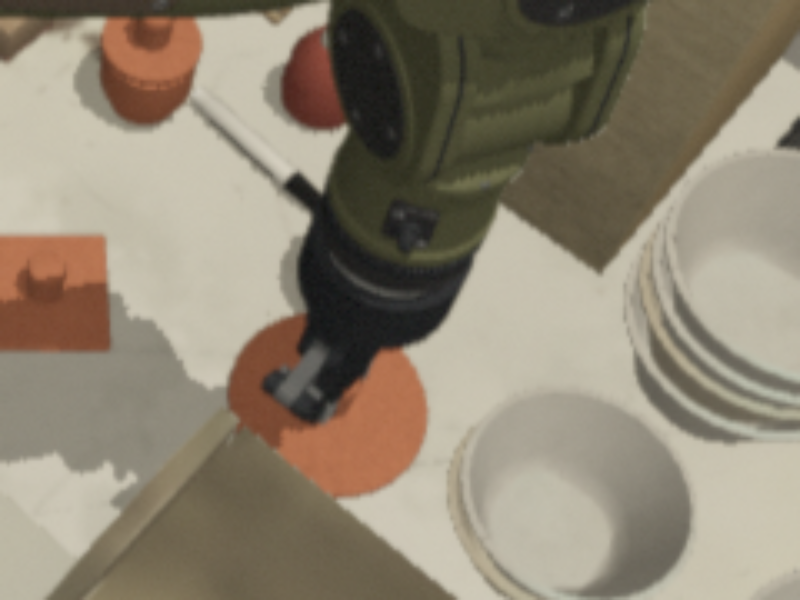

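The large lid is held level at (330,405). I'm carrying it to the large jar, passing in front of the seated small lid.

```bash
python3 -m jog '[[[5,0,0,0,0,0,1.5],[5,0,0,0,0,0,1.5],[5,0,0,0,0,0,1.5],[5,0,0,0,0,0,1.5],[5,0,0,0,0,0,1.5],[4.66,3.25,0,0,0,0,1.5],[4.66,3.25,0,0,0,0,1.5],[4.66,3.25,0,0,0,0,1.5],[4.66,3.25,0,0,0,0,1.5],[4.66,3.25,0,0,0,0,1.5]]]'; python3 -m jog '[[[0,0,0,0,0,0,1.5],[0,0,1,0,0,0,1.5],[0,0,0,0,0,0,1.5],[0,0,0,0,0,0,1.5]]]'; python3 - <<'E'
from station import vision,ctrl
from h import *
s=ctrl.get_state(); p=s["ee_pos"]; print(p)
for n in("scene","top"):
    c=vision.camera(n); np.savez(f"{n}8.npz",**c); held(n,c,p[:2]-[.0019,.0023],p[2]-.1825,.054)
    P=cloud(c); q=ring(P,mask(c),(.6146,.215),.089,.052); print("jar",circ(q[:,:2]) if len(q)>20 else 0)
    if n=="scene":cv2.imwrite(f"pics/p10.png",cv2.resize(c["img"][120:270,220:420],(800,600)))
E
```

```text
time: 19.25
ee_pos: [0.6165, 0.219, 0.3264]
eef_rot: [-2.22, -2.221, 0.005]
ft_force: [0.8, -1.7, -2.2]
finger_gap: 0.0235
time: 19.75
ee_pos: [0.6156, 0.2163, 0.3185]
eef_rot: [-2.222, -2.22, 0.002]
ft_force: [0.7, -0.7, -1.1]
finger_gap: 0.0241
[0.61562493 0.21629763 0.31853207]
scene 967 zmed 0.1356 tilt [-0.001  0.002] minenc [0.6105 0.2102] 0.0543 fit [0.6095 0.2078] [5.05e-02 8.00e-04 7.30e+01]
jar (array([0.61474881, 0.21419162]), np.float64(0.04889874074834696), np.float64(0.0012780050903308353), 132)
top 687 zmed 0.1369 tilt [0.001 0.006] minenc [0.6191 0.1905] 0.0469 fit [0.6148 0.2043] [4.42e-02 1.90e-03 5.20e+01]
jar (array([0.61017521, 0.2028867 ]), np.float64(0.03722452240567732), np.float64(0.0010835725531678983), 53)
```

View pics/p10.png

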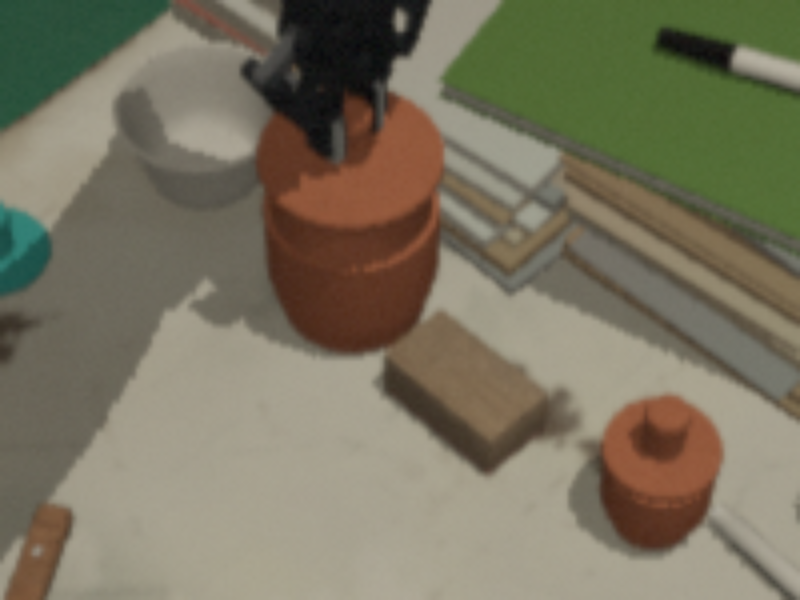

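The lid plate at (350,160) is centred laterally over the jar rim at (352,235). I'll shift +2 mm in x and y, go partway down, and check using depth points on the plate.

```bash
python3 -m jog '[[[0.15,0.2,0.7,0,0,0,1.5],[0,0,0.7,0,0,0,1.5],[0,0,0.4,0,0,0,1.5],[0,0,0,0,0,0,1.5],[0,0,0,0,0,0,1.5]]]'; python3 - <<'E'
from station import vision,ctrl
from h import *
s=ctrl.get_state(); p=s["ee_pos"]; print(p)
for n in("scene","top"):
    c=vision.camera(n); np.savez(f"{n}9.npz",**c); P=cloud(c)
    q=ring(P,mask(c),p[:2]-[.0019,.0023],p[2]-.1825,.054)
    h=cv2.convexHull(q[:,:2].astype(np.float32))[:,0]
    print(n,len(q),np.median(q[:,2]),cv2.minEnclosingCircle(h),"bbox",q.min(0),q.max(0))
    if n=="scene":cv2.imwrite(f"pics/p11.png",cv2.resize(c["img"][120:270,220:420],(800,600)))
# reference: same measure on held lid before carry
for n in("scene","top"):
    c=load(n,7); P=cloud(c); q=ring(P,mask(c),np.array([.4543,-.2658])-[.0019,.0023],.148,.054)
    print("ref",n,cv2.minEnclosingCircle(cv2.convexHull(q[:,:2].astype(np.float32))[:,0]))
E
```

```text
time: 20.48
ee_pos: [0.6183, 0.219, 0.3008]
eef_rot: [2.221, 2.222, 0.0]
ft_force: [-0.2, 0.0, -1.6]
finger_gap: 0.024
[0.61829782 0.21903928 0.30075337]
scene 885 0.11775228585170228 ((0.6164377927780151, 0.2138693481683731), 0.054769158363342285) bbox [0.56272167 0.16272706 0.11426773] [0.66847923 0.26554536 0.12225183]
top 654 0.11886787210592102 ((0.6223750114440918, 0.19359555840492249), 0.047794364392757416) bbox [0.57626764 0.16269788 0.11462705] [0.66877943 0.20890737 0.12221458]
ref scene ((0.4540819227695465, -0.26895543932914734), 0.0529448576271534)
ref top ((0.4525231122970581, -0.26603174209594727), 0.05261419713497162)
```

View pics/p11.png

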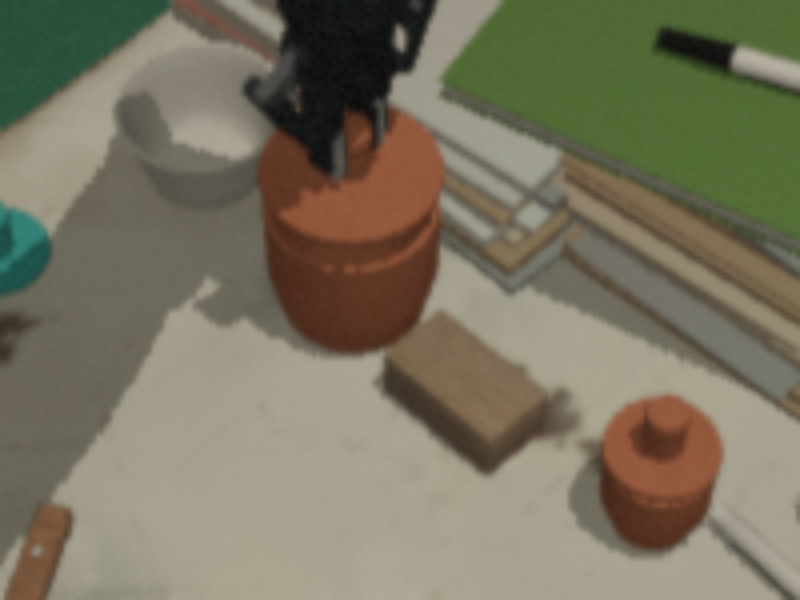

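Lid minus jar is now about (+1.7, 0) mm in the scene view and about +1.7 mm in each axis by TCP. I'm backing off 1 mm in each and lowering.

```bash
python3 -m jog '[[[-0.1,-0.12,0.5,0,0,0,1.5],[0,0,0.6,0,0,0,1.5],[0,0,0.4,0,0,0,1.5],[0,0,0.2,0,0,0,1.5],[0,0,0,0,0,0,1.5],[0,0,0,0,0,0,1.5]]]'; python3 -m jog '[[[0,0,0.15,0,0,0,1.5],[0,0,0.15,0,0,0,1.5],[0,0,0,0,0,0,1.5]]]'; python3 - <<'E'
from station import vision,ctrl
from h import *
s=ctrl.get_state(); p=s["ee_pos"]; print(p)
c=vision.camera("scene"); held("scene",c,p[:2]-[.0019,.0023],.098,.054)
cv2.imwrite(f"pics/p12.png",cv2.resize(c["img"][120:270,220:420],(800,600)))
E
```

```text
time: 21.32
ee_pos: [0.6172, 0.218, 0.2839]
eef_rot: [2.221, 2.222, 0.0]
ft_force: [-0.4, -0.5, -1.9]
finger_gap: 0.0239
time: 21.7
ee_pos: [0.617, 0.218, 0.2805]
eef_rot: [-2.221, -2.222, 0.001]
ft_force: [-0.3, 0.4, -2.2]
finger_gap: 0.0237
[0.616976   0.21795976 0.28050156]
scene 929 zmed 0.0977 tilt [0.003 0.007] minenc [0.6082 0.2025] 0.0616 fit [0.6026 0.2019] [5.3e-02 1.5e-03 6.9e+01]
```

View pics/p12.png

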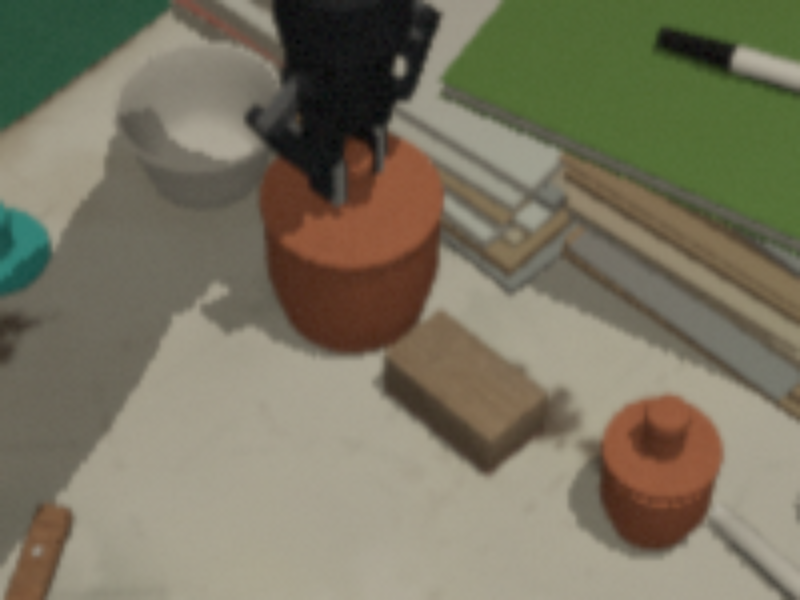

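It looks seated, but there is no contact force yet, so I'm lowering slightly more.

```bash
python3 -m jog '[[[0,0,0.1,0,0,0,1.5],[0,0,0.05,0,0,0,1.5],[0,0,0,0,0,0,1.5]]]'
```

```text
time: 22.12
ee_pos: [0.6171, 0.218, 0.2801]
eef_rot: [2.221, 2.221, 0.001]
ft_force: [-2.6, -1.4, 4.1]
finger_gap: 0.0239
```

Contact at 4 N. I'm releasing, lifting, and retreating toward the base.

```bash
python3 -m jog '[[[0,0,0,0,0,0,5.5],[0,0,0,0,0,0,5.5],[0,0,0,0,0,0,5.5],[0,0,0,0,0,0,5.5],[0,0,-2,0,0,0,5.5],[0,0,-3,0,0,0,5.5],[0,-2,-3,0,0,0,5.5],[2,-4,0,0,0,0,5.5],[3,-4,0,0,0,0,5.5],[3,-4,0,0,0,0,5.5]]]'; python3 -m jog '[[[3,-4,0,0,0,0,5.5],[3,-4,0,0,0,0,5.5],[3,-4,0,0,0,0,5.5],[3,-2,0,0,0,0,5.5],[0,0,0,0,0,0,5.5],[0,0,0,0,0,0,5.5]]]'; python3 - <<'E'
from station import vision,ctrl
from h import *
s=ctrl.get_state(); print(s["ee_pos"],s["time"])
for n in("scene","top"):
    c=vision.camera(n); np.savez(f"{n}11.npz",**c); P=cloud(c);m=mask(c)
    for k,(c0,h,R) in dict(S=((.6162,-.02),.068,.034),M=((.6004,-.2274),.083,.044),L=((.6146,.215),.098,.054)).items():
        q=ring(P,m,c0,h,R); A=np.c_[q[:,:2]-c0,np.ones(len(q))]
        print(n,k,len(q),"z",np.round(np.median(q[:,2]),4),"tilt",np.round(np.linalg.lstsq(A,q[:,2],rcond=None)[0][:2],3),[np.round(v,4) for v in cv2.minEnclosingCircle(q[:,:2].astype(np.float32))])
        b=P[m&(P[...,2]<h-.012)&(P[...,2]>.01)&(np.hypot(P[...,0]-c0[0],P[...,1]-c0[1])<R+.02)]
    q=ring(P,m,LIDS["Q"][0],.052,.015,.005); print(n,"square knob",np.round(q.mean(0),4))
    cv2.imwrite(f"pics/f_{n}.png",c["img"])
E
```

```text
time: 23.38
ee_pos: [0.4759, 0.2985, 0.3594]
eef_rot: [-2.222, -2.221, -0.001]
ft_force: [-0.1, 0.7, 0.9]
finger_gap: 0.0551
time: 24.12
ee_pos: [0.3371, 0.4177, 0.3591]
eef_rot: [2.221, 2.221, -0.0]
ft_force: [-0.4, 0.4, 0.4]
finger_gap: 0.055
[0.33711328 0.41770172 0.35913525] 24.125
scene S 431 z 0.0675 tilt [ 0.008 -0.005] [array([ 0.6178, -0.0191]), np.float64(0.0342)]
scene M 1027 z 0.0824 tilt [ 0.001 -0.001] [array([ 0.6013, -0.2277]), np.float64(0.045)]
scene L 1057 z 0.0973 tilt [-0.001  0.001] [array([0.6152, 0.214 ]), np.float64(0.055)]
scene square knob [ 0.4513 -0.0748  0.0509]
top S 617 z 0.0682 tilt [0.009 0.006] [array([ 0.6186, -0.0176]), np.float64(0.0331)]
top M 1205 z 0.0832 tilt [ 0.003 -0.001] [array([ 0.6021, -0.2267]), np.float64(0.0439)]
top L 1960 z 0.0983 tilt [ 0.002 -0.   ] [array([0.6147, 0.2151]), np.float64(0.0538)]
top square knob [ 0.4516 -0.0734  0.0516]
```

View pics/f_scene.png

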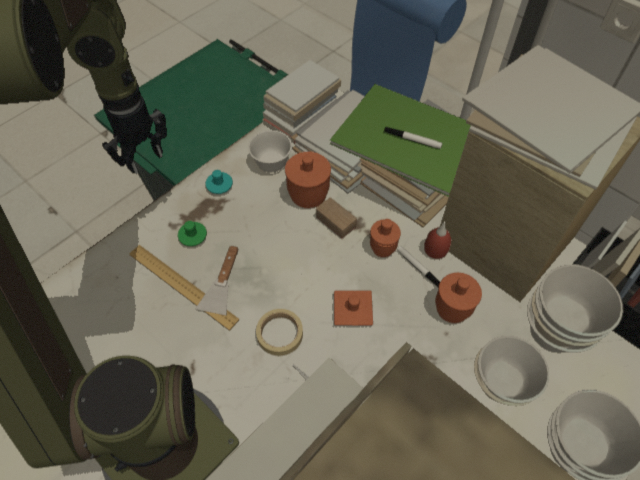

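View pics/f_top.png

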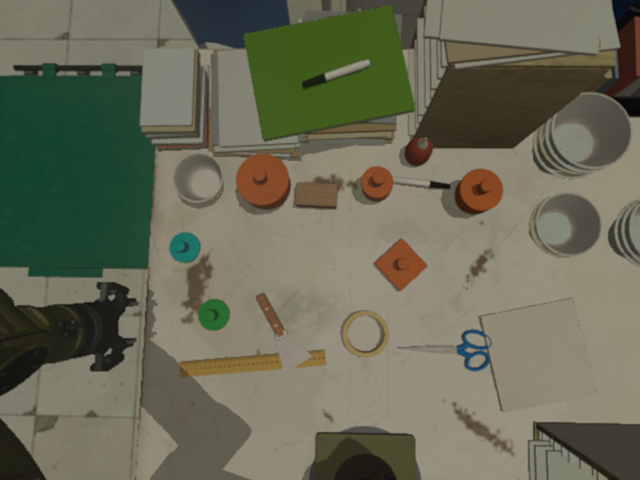

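Both views show the three round lids on their jars, at (307,180), (385,237) and (458,297) in the scene view. The square lid is untouched at (353,308). The small lid shows a tilt of about 0.01, so I'll check that against the same measurement when it lay on the bench.

```bash
python3 - <<'E'
from h import *
def t(n,i,c0,h,R):
    c=load(n,i); P=cloud(c); d=np.hypot(P[...,0]-c0[0],P[...,1]-c0[1])
    q=P[mask(c)&(d<R-.003)&(d>.018)&(np.abs(P[...,2]-h)<.006)]
    A=np.c_[q[:,:2]-c0,np.ones(len(q))]; print(n,i,len(q),np.round(np.linalg.lstsq(A,q[:,2],rcond=None)[0],4))
for n in("top","scene"):
    t(n,0,(.4497,.282),.018,.034); t(n,3,(.6175,-.019),.068,.034); t(n,11,(.6175,-.019),.068,.034); t(n,11,(.6013,-.227),.083,.044); t(n,11,(.615,.215),.098,.054)
E
```

```text
top 0 413 [-0.0021 -0.0039  0.0185]
top 3 436 [0.0076 0.0118 0.0685]
top 11 434 [0.0117 0.0097 0.0684]
top 11 976 [0.0009 0.0004 0.0833]
top 11 1688 [ 0.0013 -0.0004  0.0984]
scene 0 245 [-0.007   0.0054  0.0172]
scene 3 288 [0.0159 0.0085 0.0675]
scene 11 283 [ 0.0126 -0.002   0.0676]
scene 11 842 [ 0.004  -0.0001  0.0824]
scene 11 937 [-0.0002 -0.0003  0.0973]
```

The small lid is about 0.8° high toward +x+y and sits about 2 mm off centre that way, so its plug is probably leaning on the mouth's edge. The other two are level to 0.2°. There is ample time, so I'll regrip it, lift a few mm, shift about (-2,-1.7) mm and set it down again.

```bash
python3 -m jog '[[[-4.355,2.835,0,0,0,0,5.5],[-4.355,2.835,0,0,0,0,5.5],[-4.355,2.835,0,0,0,0,5.5],[-4.355,2.835,0,0,0,0,5.5],[-4.355,2.835,0,0,0,0,5.5],[-4.355,2.835,0,0,0,0,5.5],[-4.355,2.835,0,0,0,0,5.5],[-4.355,2.835,0,0,0,0,5.5],[-4.355,2.835,0,0,0,0,5.5],[-4.355,2.835,0,0,0,0,5.5]]]' 40;  python3 -m jog '[[[0,0,3,0,0,0,5.5],[0,0,2,0,0,0,5.5],[0,0,0,0,0,0,5.5],[0,0,0,0,0,0,5.5]]]'
```

```text
time: 25.48
ee_pos: [0.6212, -0.0206, 0.3592]
eef_rot: [2.224, 2.219, 0.0]
ft_force: [1.2, 0.2, -0.9]
finger_gap: 0.0554
time: 25.98
ee_pos: [0.6208, -0.0181, 0.31]
eef_rot: [2.222, 2.22, 0.001]
ft_force: [-0.1, -0.7, -0.0]
finger_gap: 0.0548
```

```bash
python3 -m jog '[[[0,0,2.5,0,0,0,5.5],[0,0,2,0,0,0,5.5],[0,0,1.3,0,0,0,5.5],[0,0,0,0,0,0,5.5],[0,0,0,0,0,0,1.5],[0,0,0,0,0,0,1.5],[0,0,0,0,0,0,1.5],[0,0,0,0,0,0,1.5],[0,0,0,0,0,0,1.5]]]' 40;  python3 -m jog '[[[0,0,-0.3,0,0,0,1.5],[0,0,-0.3,0,0,0,1.5],[0,0,0,0,0,0,1.5],[-0.17,-0.2,0,0,0,0,1.5],[0,0,0,0,0,0,1.5],[0,0,0,0,0,0,1.5]]]'; python3 - <<'E'
from station import vision,ctrl
from h import *
p=ctrl.get_state()["ee_pos"]; print(p)
c=vision.camera("scene"); np.savez("scene12.npz",**c); P=cloud(c); d=np.hypot(P[...,0]-.616,P[...,1]+.02)
q=P[mask(c)&(d<.045)&(P[...,2]<.08)&(P[...,2]>.066)]; print(len(q),np.median(q[:,2]),cv2.minEnclosingCircle(q[:,:2].astype(np.float32)))
A=np.c_[q[:,:2]-[.616,-.02],np.ones(len(q))]; print(np.linalg.lstsq(A,q[:,2],rcond=None)[0])
E
```

```text
time: 27.1
ee_pos: [0.6211, -0.0174, 0.2522]
eef_rot: [2.22, 2.221, 0.002]
ft_force: [-1.2, 0.9, 6.3]
finger_gap: 0.0243
time: 27.85
ee_pos: [0.6185, -0.0192, 0.2571]
eef_rot: [-2.221, -2.221, 0.0]
ft_force: [-0.4, -0.5, -1.3]
finger_gap: 0.0248
[ 0.6185396  -0.01924636  0.25709349]
367 0.07193514050782722 ((0.6155904531478882, -0.021279405802488327), 0.03352247178554535)
[0.00184121 0.00759917 0.07192568]
```

The lid is free and level to about 0.4°, and centred to within 1 mm of the jar's scene-view centre. I'm setting it down.

```bash
python3 -m jog '[[[0,0,0.2,0,0,0,1.5],[0,0,0.15,0,0,0,1.5],[0,0,0.1,0,0,0,1.5],[0,0,0.05,0,0,0,1.5],[0,0,0,0,0,0,1.5],[0,0,0,0,0,0,1.5]]]'
```

```text
time: 28.65
ee_pos: [0.6186, -0.0192, 0.2523]
eef_rot: [-2.221, -2.222, -0.0]
ft_force: [-1.4, 0.3, 0.7]
finger_gap: 0.0246
```

```bash
python3 -m jog '[[[0,0,0.1,0,0,0,1.5],[0,0,0,0,0,0,1.5],[0,0,0,0,0,0,5.5],[0,0,0,0,0,0,5.5],[0,0,0,0,0,0,5.5],[0,0,0,0,0,0,5.5],[0,0,-2,0,0,0,5.5],[0,0,-4,0,0,0,5.5],[0,-3,-4,0,0,0,5.5],[4,-4,0,0,0,0,5.5]]]'; python3 -m jog '[[[4.5,-3,0,0,0,0,5.5],[4.5,-3,0,0,0,0,5.5],[4.5,-3,0,0,0,0,5.5],[4.5,-3,0,0,0,0,5.5],[4.5,-3,0,0,0,0,5.5],[4.5,-2,0,0,0,0,5.5],[4.5,-2,0,0,0,0,5.5],[4.5,-2,0,0,0,0,5.5],[0,0,0,0,0,0,5.5],[0,0,0,0,0,0,5.5]]]'; python3 - <<'E'
from station import vision,ctrl
from h import *
s=ctrl.get_state(); print(s["ee_pos"],s["time"])
for n in("scene","top"):
    c=vision.camera(n); np.savez(f"{n}13.npz",**c); P=cloud(c);m=mask(c)
    for k,(c0,h,R) in dict(S=((.6162,-.02),.068,.034),M=((.6004,-.2274),.083,.044),L=((.6146,.215),.098,.054)).items():
        d=np.hypot(P[...,0]-c0[0],P[...,1]-c0[1]); q0=ring(P,m,c0,h,R)
        q=P[m&(d<R-.003)&(d>.018)&(np.abs(P[...,2]-h)<.006)]
        A=np.c_[q[:,:2]-c0,np.ones(len(q))]; print(n,k,np.round(np.linalg.lstsq(A,q[:,2],rcond=None)[0],4),[np.round(v,4) for v in cv2.minEnclosingCircle(q0[:,:2].astype(np.float32))])
    q=ring(P,m,LIDS["Q"][0],.052,.015,.005); print(n,"square knob",np.round(q.mean(0),4))
    d=cv2.absdiff(c["img"],load(n)["img"]); cv2.imwrite(f"pics/h_{n}.png",c["img"])
a=cv2.imread("pics/h_scene.png")[130:340,260:520]; cv2.imwrite("pics/h.png",cv2.resize(a,(740,598)))
E
```

```text
time: 29.9
ee_pos: [0.5503, 0.0197, 0.3547]
eef_rot: [2.221, 2.213, 0.01]
ft_force: [-0.7, 1.6, 0.3]
finger_gap: 0.055
time: 31.15
ee_pos: [0.3384, 0.3804, 0.351]
eef_rot: [2.22, 2.222, -0.001]
ft_force: [1.1, 0.2, -0.1]
finger_gap: 0.055
[0.33840801 0.38041405 0.35101377] 31.15
scene S [ 0.0024 -0.0029  0.0671] [array([ 0.6164, -0.0207]), np.float64(0.0342)]
scene M [ 0.     -0.0014  0.0824] [array([ 0.601 , -0.2273]), np.float64(0.0444)]
scene L [-0.0003  0.0054  0.0972] [array([0.6147, 0.2143]), np.float64(0.0552)]
scene square knob [ 0.4512 -0.0746  0.051 ]
top S [-0.0038 -0.0033  0.0681] [array([ 0.6157, -0.0193]), np.float64(0.0334)]
top M [-0.0037  0.0024  0.0832] [array([ 0.6015, -0.227 ]), np.float64(0.0436)]
top L [-0.0022 -0.0002  0.0983] [array([0.6145, 0.215 ]), np.float64(0.0536)]
top square knob [ 0.4514 -0.0735  0.0516]
```

View pics/h.png

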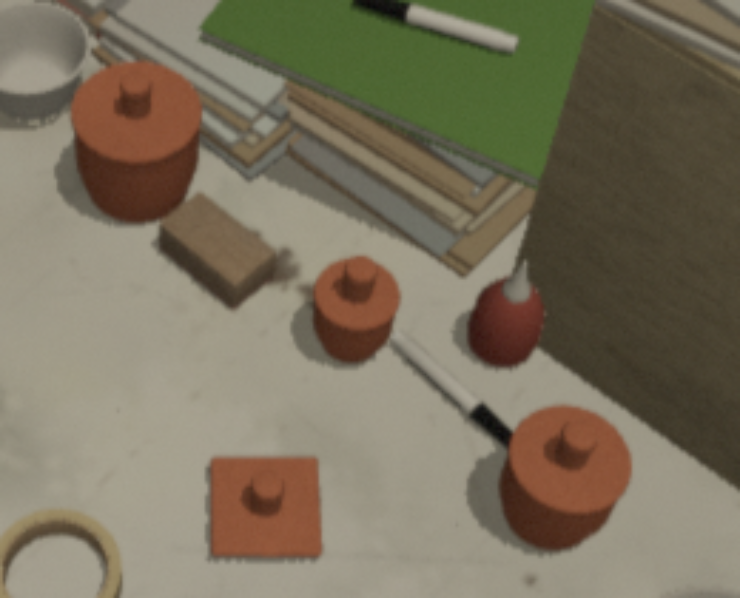

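All three lids are level to 0.3° or better and centred on their jars. In the picture they are at (137,110), (357,300) and (570,460), with the square lid untouched at (265,505). Handing in.

```bash
python3 -c "
from station import ctrl; print(ctrl.hand_in())"
```

```text
the job is handed in; nothing more can be done
None
```

I put each of the three round terracotta lids on its own jar, gripping it by the knob, and handed the job in at about 31 s with the arm clear of everything. After placing, the small lid sat about 2 mm off centre with a tilt of about 0.8°. I regripped it, lifted it about 5 mm, shifted it and set it down again.

The last checks, before handing in, covered these points:
- **Seating:** the lid plates are at 67–68, 82–83 and 97–98 mm, against nominal heights of 68, 83 and 98 mm. Tilt is 0.3° or less, and each lid is centred on its jar to about 1 mm.
- **Left alone:** the square lid's knob is within 0.3 mm of where it started. I did not re-measure the jars once they were covered, but the lids sit centred on the mouth positions measured at the start.
- **Forces:** the wrist readings at the end of each move never went above about 7 N.
- **Disagreement:** the two cameras differ by 1–2 mm from each other, mostly in y, and by about 2 mm from the arm's own readings. I worked around this by steering with the camera difference between lid and jar.

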